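# Seat a slide carrier in the corner pocket of the viewing stage

## Robot

A 7-joint arm with a two-finger parallel gripper is mounted at the origin on a cart in front of the work surface, level with it; the furniture and walls round the work are solid. World frame = base frame: x ahead of the robot, y to its left, z up, the work surface at z = 0. Lengths are in m, angles in rad, forces in N, time in s.
With the tool pointing down it reaches from about 0.4 to 0.85 m from the base axis. Payload 10.4 kg.
Tool frame: the origin (TCP) lies midway between the tips of the shut fingers; the grasp point (between the pads) lies 19 mm behind it; z points along the fingers, x is the direction in which the jaws open and shut, and the axes are right-handed (so a half turn about z gives the same grasp; the last joint's range is limited). The gripper opens to 85 mm and grips with 20 to 120 N. Pads are 22 mm wide; open, the fingers measure 114 mm over their backs; the gripper's body (76 mm by 85 mm) begins 54 mm behind the grasp point. The pads swing forward as they close: fully open they stand 13 mm farther back than shut.
Start: joints at [1.297, 0.332, -0.065, 1.46, 0.022, 1.35, -0.088], TCP at [0.155, -0.605, 0.231] pointing down, gripper open.
Joint ranges: [-2.6, 2.6], [-0.5, 2.12], [-1.47, 1.34], [0.16, 2.42], [-1.27, 4.41], [0.06, 2.06], [-2.6, 2.6]. Speed limits (rad/s): [2.22, 2.22, 2.79, 2.79, 3.14, 3.14, 3.14].

## Interface

Orientations are given as a unit quaternion [x, y, z, w].
In Python, from workcell import telemetry, eyes, order gives the robot as it stands.
- The arm moves only by the tool servo_tool, never from a script. Its argument "deltas" is a list of rows, each a list of 3 entries, a list of its own where there are three numbers: the shift along the tool's x, y, z in cm, then the turn about the tool's z in rad, then the finger opening in cm, from 0 to 8.54. A call has 1 to 12 rows; each row shifts and turns the pose as measured when the row begins, along the tool's axes as they then stand; what a row does not reach is not made up. A row lasts 1/12 s, in which the tool goes at most 41.7 mm and 7.16 degrees, less where a joint would pass 70% of its speed; a pose out of reach is approached as far as the arm can. A call is refused whole if a number of a shift passes 4.17 or a number of a turn 0.125, either way. A call with a gripper value outside its range is refused whole. The fingers move at their own pace and stop on an object; "force" is the grip in N (left out, the last holds). Time passes only in rows, so rows that do not move let the fingers close. It gives the time, the measured TCP pose, the force and the opening at its end, in the units of the state.
- telemetry.get_obs(): the state, without advancing time (a new reading comes with each control period).
- eyes.camera(name): name is "scene" or "top"; returns (picture, depth): 420x560x3 uint8, blue, green, red; 420x560 float32, m along the optical axis (not along the pixel's ray), 0 where there is no reading.
- eyes.calibration(name): a dict with "fx", "fy", "cx", "cy" (pixels), "rvec" (rotation vector, rad) and "tvec" (3), from world to camera coordinates, as OpenCV has them. Camera axes: x right, y down, z forward; pixel columns grow to the right and rows downward; lengths in m; the calibration is good to about 2 mm. A picture is of the moment at which its call begins. calibration takes no time and is no camera call.
- order.hand_in(): hands the job in, once; it reports no verdict.
The state is a dict: "clock": time; "joint_pos": joint angles; "joint_velocities": joint speeds; "tau": joint torques, N m; "position": TCP position; "ee_rot": TCP orientation; "ft_force": force on the tool from outside, world axes, zero at the start; "torque": the same for the moment, N m; "grip_width": opening from 0.0 (shut) to 1.0 (fully open).
Only numpy, scipy, OpenCV 4.12 (cv2) and the standard library are available. Lean on these libraries where they do the work, as an engineer would, in place of code of your own. Each camera call takes 0.05 s, during which the arm holds its last target. There are 200 camera calls.

## Task

Load the slide carrier on the viewing stage without picking it up: with a fingertip push it back until its straight long edge lies flat against the rail, then, keeping it on the rail, drag it along to the left until it is fully home in the corner pocket under the lip. Then swing the keeper on the rail round by pushing its thumb post, all the way over the track behind the carrier, so that it is locked in. Lift nothing and leave the bottle, cap and slide box behind the stage where they stand.

Things in the scene. Friction and masses are not known exactly. Their poses are not given: they have to be found in the camera images.
- stage: fixed viewing stage: white lamp housing with dark metal top plate, 150 (x) x 250 (y) x 30 mm; origin at the centre of its underside; x points away from the robot across the track, y along the rail to the corner pocket (robot's left). Smooth top face at z = 30 mm. Steel rail along y: 6 mm high above that face, 14 wide, its track-side face at x = +52 mm (back face +66), from y = -125 mm to the pocket
- home (a point): where the carrier's origin lies when it is fully home: on the stage's top face at x = +20, y = +52 mm in the stage's frame, the carrier turned as the stage is. An opal window lies flush there. A tall incubator cabinet, higher than the arm, stands on the worktop just left of the stage and behind it
- pocket (a point): middle of the corner pocket's end stop, on the top face (stage frame x = +20, y = +98 mm; stop face looks to -y). Steel roof lip reaches 10 mm out over the carrier, underside 14 and top 18 mm above the top face. Opposite the rail a front jaw, 10 high, inner face at stage x = -14.5, outer -26.5, from y = +78, with a flared mouth from y = +66: 2.5 mm side play for the carrier
- carrier: loose grey frame holding two glass slides, 64 (x) x 92 (y) x 12 mm, about 90 g, flat on the stage; origin at the centre of its underside, x towards its straight edge (x = +32), which goes on the rail. Its near edge (x = -32) has a finger notch right through: 9 mm deep (floor x = -23), centred, 44 wide at the floor, 50 at the mouth, for shut fingers. Slick plastic (friction 0.2 on the stage). Starts turned up to 0.25 rad
- keeper (a joint): angle (rad) of the swivel keeper on the rail: flat steel arm, 12 wide, 42 long from its upright pivot, 6.5 to 12.5 mm above the top face. 0: along the rail, pointing to stage -y (open; starts -0.35 to 0.05, negative = away from the track). Grows clockwise from above, over the track; 1.571: hard stop, square across the track, 1.5 mm behind a carrier that is home. Stiff (1 N at the post), stays where left
- keeper_post (a point): middle of the thumb post's grip: upright round post, 11 mm in diameter, on the keeper's arm 36 mm from the pivot; its top is 33 mm, this point 23 mm above the stage's top face. Push its side: first from the far side of the rail towards the robot, then round to the left
- keeper_pivot (a point): the keeper's pivot axis, at the rail's top (6 mm above the stage's top face), in the stage's frame at x = +59, y = -1.5 mm
- oil: small immersion-oil bottle with black cap, 34 mm across, 60 high, origin under its centre, on the worktop behind the stage: leave alone
- cap: round black dust cap, 38 mm across, 13 high, origin under its centre, on the worktop behind the stage: leave alone
- slidebox: closed slide box, 63 x 86 x 34 mm, origin under its centre, on the worktop behind the stage: leave alone

How it is judged:
On the way, in this order (a step that is already met when the one before it is completed fails the run):
1. the carrier lies flat against the rail, still short of the pocket (x of carrier in the frame of stage above 0.0175 m and angle between the y axis of carrier and the y axis of stage, either way round below 0.04 rad and height (world z) of carrier below 0.034 m and angle between carrier's own z axis and vertical below 0.06 rad and y of carrier in the frame of stage below 0.03 m), for 0.1 s.
2. the carrier is fully home in the corner pocket, against rail and stop (x of carrier in the frame of stage above 0.0175 m and angle between the y axis of carrier and the y axis of stage, either way round below 0.04 rad and y of carrier in the frame of stage above 0.049 m and height (world z) of carrier below 0.034 m and angle between carrier's own z axis and vertical below 0.06 rad), for 0.2 s.
At the end, for the whole second after the job is handed in: The carrier lies flat on the stage in the corner pocket, its long edge within 2.5 mm of the rail, square to it within 0.04 rad, its end within 3 mm of the stop, at rest, and the keeper stands across the track (joint over 1.45 rad) (all of step 2 and value of joint keeper above 1.45 rad and linear speed of carrier below 0.01 m/s); the robot touches nothing.
It fails at once if the carrier is lifted or tipped (height (world z) of carrier above 0.037 m or angle between carrier's own z axis and vertical above 0.15 rad).
It fails at once if the carrier leaves the rail (by over 5 mm) on its way into the pocket (y of carrier in the frame of stage above 0.032 m and x of carrier in the frame of stage below 0.015 m).
It fails at once if a bystander is moved by more than 10 mm (distance of any of oil, cap, slidebox from where it was at the start of the episode above 0.01 m).
It also fails if it takes over 59 s, if anything falls off the work surface, if the arm or the gripper's body presses on something with over 40 N, if the wrist force passes 120 N, or if a joint passes its speed limit or range.

## Working session

There is one attempt and no reset: what is moved stays moved. The work goes in short steps, Python scripts to look and compute and a tool call to move; the robot and the scene stay as the last step left them, time stands still between calls to the robot, and variables do not carry over. Pictures are saved under pics/ and viewed, about 8 in all and at most 12, crops included, and the job is handed in when it is done.

Besides the shell and the picture viewer there is one more tool, called after "Request:" by a JSON object that holds its "api" and its "payload". servo_tool: Moves the arm, as the interface text tells. Its arguments: {"type":"object","properties":{"deltas":{"type":"array"},"force":{"type":"number"}},"required":["deltas"]}

```bash
mkdir -p pics
cat > h.py <<'E'
import numpy as np,cv2
from workcell import telemetry,eyes,order
def snap(n,f):
    p,d=eyes.camera(n); cv2.imwrite('pics/'+f+'.png',p); np.savez('pics/'+f+'.npz',d=d); return p,d
def px2w(n,u,v,z):
    c=eyes.calibration(n);R=cv2.Rodrigues(np.array(c['rvec'],float))[0];t=np.array(c['tvec'],float).ravel()
    r=R.T@np.array([(u-c['cx'])/c['fx'],(v-c['cy'])/c['fy'],1]);o=-R.T@t
    return o+r*(z-o[2])/r[2]
E
python3 - <<'E'
from h import *
snap('top','t0');snap('scene','s0')
print(eyes.calibration('top'),eyes.calibration('scene'));s=telemetry.get_obs();print(s)
E
```

```text
{'fx': 546.6188419069632, 'fy': 546.6188419069632, 'cx': 276.8197323467688, 'cy': 203.2888355738479, 'rvec': array([ 2.16817469, -2.12591736,  0.21657983]), 'tvec': array([-0.24595428,  0.6065333 ,  0.89779896])} {'fx': 435.4441369035188, 'fy': 435.4441369035188, 'cx': 277.6644288424923, 'cy': 210.04199766880546, 'rvec': array([ 1.09194756, -2.24533549,  1.16213869]), 'tvec': array([0.19388967, 0.40173608, 0.4065349 ])}
{'clock': 0.1, 'joint_pos': array([ 1.29739838,  0.33283278, -0.06472107,  1.46087729,  0.02160884,
        1.34990973, -0.08849038]), 'joint_velocities': array([ 0.00070615, -0.00351721, -0.00122167, -0.00291247, -0.001302  ,
       -0.00055193,  0.00030513]), 'tau': array([ 6.83282760e-04, -6.26746988e+01,  4.86849924e-02, -3.92432141e+01,
        1.63754466e-02,  6.82978687e-03,  3.19581886e-05]), 'position': array([ 0.15502938, -0.60510664,  0.23057097]), 'ee_rot': array([ 7.90008224e-01, -6.13095885e-01, -5.44427708e-04, -3.82893132e-04]), 'ft_force': array([0.06072963, 0.20555748, 0.86395035]), 'torque': array([ 0.00715018,  0.01239487, -0.01365343]), 'grip_width': 1.0028537305489669}
```

View pics/t0.png

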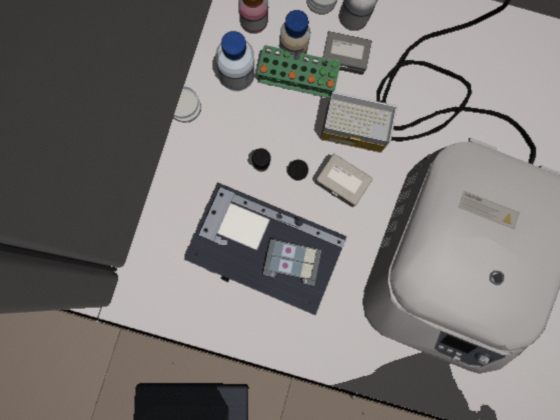

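View pics/s0.png

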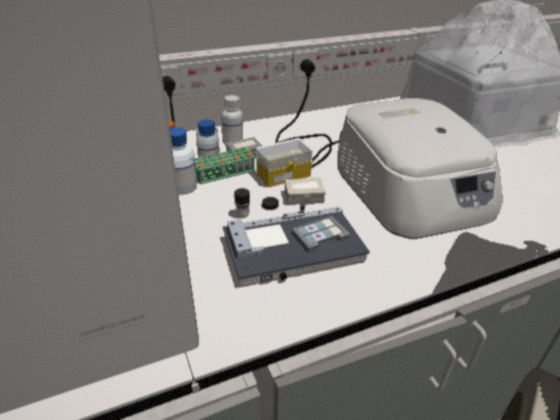

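The top view shows the stage at about (265,245) px, with the carrier at (293,262), the opal window at (243,226), the cabinet on the left, the bottle and cap at (261,159) and (298,170), and the slide box at (343,180). I'll enlarge it.

Run:
```python
from h import *
p=cv2.imread('pics/t0.png')[170:320,175:360]
cv2.imwrite('pics/c0.png',cv2.resize(p,None,fx=4,fy=4,interpolation=cv2.INTER_CUBIC))
```

```text
(no output)
```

View pics/c0.png

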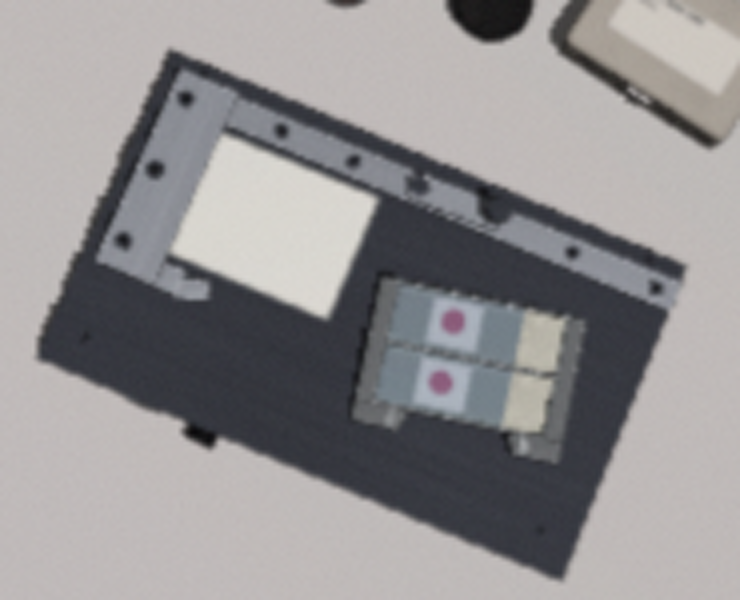

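The enlarged crop shows these positions (crop px):
- **Stage top corners:** (172,50), (685,266), (562,578), (40,357)
- **Carrier top corners:** (386,275), (583,320), (556,461), (353,416)
- **Pivot:** (417,185)
- **Post top:** about (493,203)

```bash
cat >> h.py <<'E'
def crop2w(n,u,v,z,x0,y0,k): return px2w(n,(u+.5)/k-.5+x0,(v+.5)/k-.5+y0,z)
def fit(L,W):
    L=np.array(L);W=np.array(W)[:,:2];cl=L.mean(0);cw=W.mean(0);a=L-cl;b=W-cw
    th=np.arctan2((a[:,0]*b[:,1]-a[:,1]*b[:,0]).sum(),(a*b).sum())
    R=np.array([[np.cos(th),-np.sin(th)],[np.sin(th),np.cos(th)]]);t=cw-R@cl
    return th,t,np.linalg.norm(L@R.T+t-W,axis=1)
E
python3 - <<'E'
from h import *
f=lambda u,v,z:crop2w('top',u,v,z,175,170,4)
S=fit([(.075,.125),(.075,-.125),(-.075,-.125),(-.075,.125)],[f(*c,.03) for c in[(172,50),(685,266),(562,578),(40,357)]])
C=fit([(.032,.046),(.032,-.046),(-.032,-.046),(-.032,.046)],[f(*c,.042) for c in[(386,275),(583,320),(556,461),(353,416)]])
print(S,C)
R=lambda t:np.array([[np.cos(t),-np.sin(t)],[np.sin(t),np.cos(t)]])
st=lambda p:R(S[0]).T@(np.array(p)[:2]-S[1])
print('carrier in stage',st(C[1]),C[0]-S[0])
piv=f(417,185,.043);post=f(493,203,.063)
print('pivot',st(piv),'post',st(post),post)
for n,p,z in[('oil',(261,157),.06),('cap',(298,170),.013),('box',(343,180),.034)]: print(n,st(px2w('top',*p,z)))
from scipy.spatial.transform import Rotation as Ro
s=telemetry.get_obs();print(Ro.from_quat(s['ee_rot']).as_matrix())
w=lambda x,y:S[1]+R(S[0])@[x,y]
for q in[(-.05,-.06),(.02,.052),(.059,-.0015)]:print(q,w(*q))
E
```

```text
(np.float64(-0.377388522490427), array([ 0.5365485 , -0.21647706]), array([0.00055967, 0.00191242, 0.00135441, 0.00230731])) (np.float64(-0.2004884755683003), array([ 0.51143854, -0.26255205]), array([0.00183603, 0.00211611, 0.00128546, 0.00129316]))
carrier in stage [-0.00636462 -0.05208557] 0.17690004692212669
pivot [ 0.05869161 -0.00026429] post [ 0.0611818  -0.03390773] [ 0.58093015 -0.27054384  0.063     ]
oil [0.14058468 0.06850517]
cap [0.15589896 0.00067692]
box [ 0.16546762 -0.08167005]
[[ 2.48226280e-01 -9.68701998e-01 -3.90704326e-04]
 [-9.68701164e-01 -2.48226579e-01  1.27255022e-03]
 [-1.32970514e-03  6.25953291e-05 -9.99999114e-01]]
(-0.05, -0.06) [ 0.46795735 -0.25383017]
(0.02, 0.052) [ 0.57430279 -0.17550618]
(0.059, -0.0015) [ 0.59084394 -0.23961265]
```

Run:
```python
from h import *
acc={}
for n,f in(('top','t0'),('scene','s0')):
    d=np.load(f'pics/{f}.npz')['d'];c=eyes.calibration(n);R=cv2.Rodrigues(c['rvec'])[0]
    v,u=np.mgrid[:420,:560];P=np.stack([(u-c['cx'])/c['fx']*d,(v-c['cy'])/c['fy']*d,d],-1)
    W=(P-c['tvec'].ravel())@R;W=W[d>0]
    for x,y,z in W:
        k=(int(np.floor(x/.05)),int(np.floor(y/.05)));acc[k]=max(acc.get(k,-9),z)
ys=range(5,-17,-1);print('x\\y '+' '.join(f'{y*5:4d}' for y in ys))
for i in range(20,-1,-1): print(f'{i*5:4d}',' '.join(f'{100*acc[(i,j)]:4.0f}' if (i,j) in acc else '   .' for j in ys))
```

```text
x\y   25   20   15   10    5    0   -5  -10  -15  -20  -25  -30  -35  -40  -45  -50  -55  -60  -65  -70  -75  -80
 100    .    .    .    .    .    .    .    0    3    0    0    5    5   13   22   22   22   22   33   33   33   33
  95    .    .    .    .    .    .    .   12    5   12   11    4    7   13   13    0    2   20   22   22   22   22
  90    .    .    .    .    .    .    .   21    0    1   12   12    4    4    4    1    1    0    0    0    0   20
  85    .    .    .    .    .    .    .   30   15   15    8   11    5    4    4    1    1    2    2    0    0    0
  80    .    .    .    .    .    .   38   38   15   15    4    5    8    8    2    1    1    2    2    2    0    0
  75    .    .    .    .    .    .   46    3    0    0    0    1    8    8    8    2    2    2    1    4    0    1
  70    .    .    .    .    .    .   55    1    1    6    6    1    8    8    8    2   17   16    0    6    0    0
  65    .    .    .    .    .    .   62    1    3    6    6    2    4    4    3   18   18   18   18   17    .    0
  60    .    .    .    .    .   58   61    1    5    5    4    3  
[... 728 characters left out ...]
    1    0
  25  -91  -90  -91  -91  -91  -91  -91  -91  -92    .    .   -1    0    0    0    0    0    0    1    0    0    0
  20  -90  -91  -91  -91  -91  -91  -91  -91  -91  -91  -90  -92    .  -19  -18   -0    0    0    0    0    0  -13
  15  -91  -91  -81  -80  -81  -81  -81  -81  -81  -81  -91  -91  -91  -91  -91  -92    .    .    .    .    .  -18
  10  -91  -91  -81  -61  -61  -61  -61  -61  -62  -81  -91  -91  -91  -91  -91  -91  -91  -91  -92  -92    .    .
   5  -91  -91  -81  -81    .   33   33    .  -69  -81  -91  -90  -91  -91  -91  -91  -91  -91  -91  -91  -91  -91
   0  -91  -91    .    .    .    .    .    .    .  -92  -92  -92  -92  -92  -93  -93    .    .    .    .    .    .
```

Request:
{"api": "servo_tool", "payload": {"deltas": [[[0, 0, 0], 0.105, 0], [[0, 0, 0], 0.105, 0], [[0, 0, 0], 0.105, 0], [[0, 0, 0], 0.105, 0], [[0, 0, 0], 0.105, 0], [[0, 0, 0], 0.103, 0]], "force": 40}}

```text
clock: 0.6
position: [0.1544, -0.6037, 0.2275]
ee_rot: [-0.552, 0.834, 0.003, 0.001]
ft_force: [0.0, 0.9, 0.0]
grip_width: 0.146
```

```bash
cat >> h.py <<'E'
from scipy.spatial.transform import Rotation as Ro
TH=-0.3774;ORG=np.array([.5365,-.2165])
def stg(p):
    c,s=np.cos(TH),np.sin(TH);d=np.array(p)[:2]-ORG;return np.array([c*d[0]+s*d[1],-s*d[0]+c*d[1]])
def where(tx=None,ty=None,tz=None):
    s=telemetry.get_obs();M=Ro.from_quat(s['ee_rot']).as_matrix();p=s['position'];c,q=np.cos(TH),np.sin(TH)
    Rs=np.array([[c,-q],[q,c]]);yaw=np.arctan2(*(Rs.T@M[:2,0])[::-1])
    print('t',s['clock'],'stage mm',stg(p)*1000,'z',p[2]*1000,'toolx yaw vs stage',yaw,'F(stage)',Rs.T@s['ft_force'][:2],s['ft_force'][2],'grip',s['grip_width'])
    if tx is not None:
        g=np.append(ORG+Rs@[tx,ty],tz);print('tool delta cm',100*M.T@(g-p))
E
python3 -c "
from h import *
where(-.065,-.057,.12)"
```

```text
t 0.6 stage mm [-212.53031069 -500.79863992] z 227.47893011072006 toolx yaw vs stage -1.5948756165345448 F(stage) [-0.31491684  0.84441639] 0.0026562282482811214 grip 0.14617618859572637
tool delta cm [-44.66363628 -13.72855196  10.9283079 ]
```

Request:
{"api": "servo_tool", "payload": {"deltas": [[[-3, -0.9, 0], -0.02, 0], [[-3.7, -1.15, 0], 0, 0], [[-3.7, -1.15, 0], 0, 0], [[-3.7, -1.15, 0], 0, 0], [[-3.7, -1.15, 0], 0, 0], [[-3.7, -1.15, 0], 0, 0], [[-3.7, -1.15, 0], 0, 0], [[-3.7, -1.15, 0.5], 0, 0], [[-3.7, -1.15, 0.5], 0, 0], [[-3.7, -1.15, 1], 0, 0], [[-3, -0.9, 1], 0, 0], [[-1, -0.3, 1], 0, 0]]}}

```text
clock: 1.6
position: [0.4293, -0.2651, 0.1843]
ee_rot: [-0.553, 0.833, 0.005, -0.0]
ft_force: [-0.0, 0.5, 0.7]
grip_width: 0.002
```

```bash
python3 -c "
from h import *
where(-.065,-.057,.035)"
```

```text
t 1.6 stage mm [-81.76589433 -84.67808333] z 184.31586541294433 toolx yaw vs stage -1.5918244255535896 F(stage) [-0.22423424  0.49057021] 0.6950655306178858 grip 0.0016102936475940936
tool delta cm [-2.72791667 -1.73957023 14.9317232 ]
```

Request:
{"api": "servo_tool", "payload": {"deltas": [[[-1.4, -0.9, 2], -0.03, 0], [[-1.2, -0.8, 3], 0, 0], [[-0.2, -0.1, 3], 0, 0], [[0, 0, 3], 0, 0], [[0, 0, 1.5], 0, 0], [[0, 0, 0], 0, 0]]}}

```text
clock: 2.1
position: [0.4593, -0.237, 0.0525]
ee_rot: [-0.57, 0.821, 0.006, 0.001]
ft_force: [-0.4, -0.8, 0.3]
grip_width: 0.003
```

```bash
python3 -c "
from h import *
where(-.065,-.057,.035)
p,d=snap('top','t1');cv2.imwrite('pics/c1.png',cv2.resize(p[150:330,165:365],None,fx=3,fy=3,interpolation=2))"
```

```text
t 2.1 stage mm [-64.2085003  -47.48192497] z 52.538369649394234 toolx yaw vs stage -1.5502418335289034 F(stage) [-0.08172325 -0.9194032 ] 0.3073449700103633 grip 0.003176824536685696
tool delta cm [0.96296352 0.08399202 1.7475105 ]
```

View pics/c1.png

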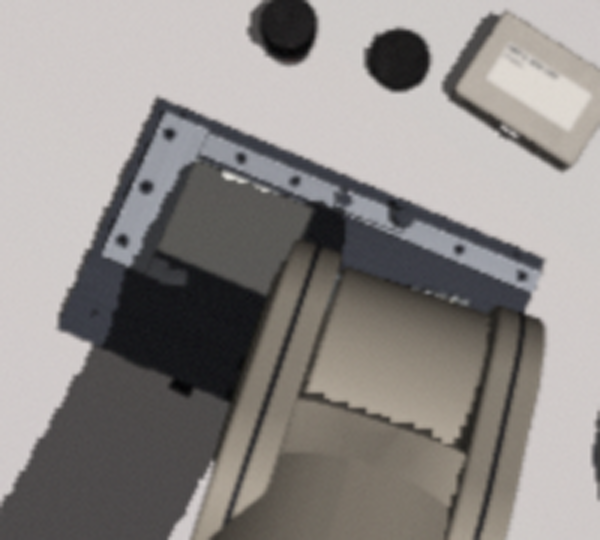

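The top view is blocked by the wrist: the carrier is hidden and only the rail and keeper (400,212) are visible. I'll use the scene camera for the contact work.

Request:
{"api": "servo_tool", "payload": {"deltas": [[[0.9, 0, 0.9], 0.015, 0], [[0.1, 0, 0.7], 0, 0], [[0, 0, 0.2], 0, 0]]}}

```text
clock: 2.4
position: [0.4573, -0.2487, 0.0374]
ee_rot: [-0.563, 0.826, 0.003, 0.002]
ft_force: [-0.3, 0.8, 0.3]
grip_width: -0.005
```

```bash
python3 -c "
from h import *
where(-.065,-.057,.035)
p,d=snap('scene','s1');cv2.imwrite('pics/d1.png',cv2.resize(p[180:290,210:380],None,fx=4,fy=4,interpolation=2))"
```

```text
t 2.4 stage mm [-61.78035922 -59.15530954] z 37.44870897210194 toolx yaw vs stage -1.5677347285960248 F(stage) [-0.53286679  0.6603843 ] 0.27090111900256064 grip -0.0049789527008106405
tool delta cm [-0.21496672  0.32042335  0.24737502]
```

View pics/d1.png

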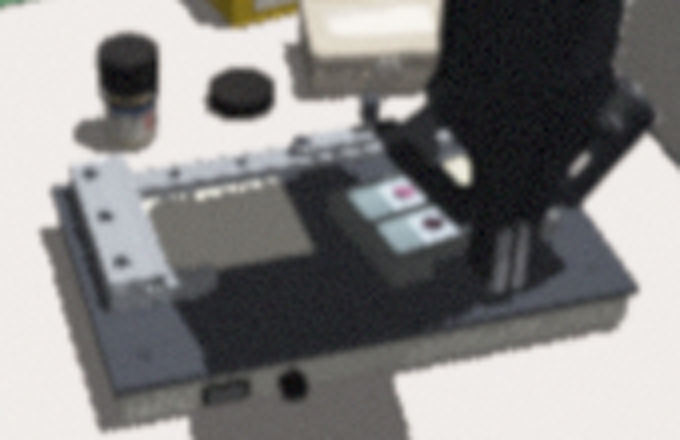

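The scene crop shows the shut fingertips at (510,265), standing on the stage just in front of the carrier's notch. Next I push towards the rail.

Request:
{"api": "servo_tool", "payload": {"deltas": [[[-0.2, -0.4, 0.2], 0, 0], [[0, -0.5, 0], 0, 0], [[0, -0.5, 0], 0, 0], [[0, -0.5, 0], 0, 0], [[0, -0.5, 0], 0, 0], [[0, -0.5, 0], 0, 0], [[0, -0.5, 0], 0, 0]]}}

```text
clock: 3.03
position: [0.4939, -0.2615, 0.0378]
ee_rot: [-0.563, 0.827, 0.001, 0.002]
ft_force: [-0.8, 0.9, -0.2]
grip_width: 0.004
```

```bash
python3 -c "
from h import *
where(-.014,-.055,.035)"
```

```text
t 3.0333 stage mm [-23.00762924 -57.55073971] z 37.81577651376018 toolx yaw vs stage -1.5688244535516598 F(stage) [-1.03168081  0.51937396] -0.1685108169721169 grip 0.0043704460698096356
tool delta cm [-0.25180009 -0.90117502  0.28320109]
```

Request:
{"api": "servo_tool", "payload": {"deltas": [[[0, -0.3, 0.2], 0, 0], [[0, -0.3, 0.1], 0, 0], [[0, -0.3, 0], 0, 0], [[0, -0.2, 0], 0, 0]]}}

```text
clock: 3.37
position: [0.5017, -0.2644, 0.0328]
ee_rot: [-0.563, 0.827, 0.006, -0.001]
ft_force: [-8.7, 3.2, 3.6]
grip_width: -0.001
```

```bash
python3 -c "
from h import *
where(-.014,-.055,.035)"
```

```text
t 3.3667 stage mm [-14.72468351 -57.41641222] z 32.84862306347961 toolx yaw vs stage -1.568803352221509 F(stage) [-9.25718258 -0.17652781] 3.605631717230553 grip -0.0011098801301239567
tool delta cm [-0.24263176 -0.07078519 -0.21458251]
```

Request:
{"api": "servo_tool", "payload": {"deltas": [[[0, -0.1, -0.1], 0, 0], [[0, -0.1, 0], 0, 0]]}}

```text
clock: 3.53
position: [0.5016, -0.2644, 0.0325]
ee_rot: [-0.563, 0.827, 0.008, -0.002]
ft_force: [-5.0, 1.9, 2.1]
grip_width: 0.001
```

```bash
python3 -c "
from h import *
where(-.014,-.055,.035)
p,d=snap('scene','s2');cv2.imwrite('pics/d2.png',cv2.resize(p[180:290,210:380],None,fx=4,fy=4,interpolation=2))"
```

```text
t 3.5333 stage mm [-14.78770133 -57.43784206] z 32.535161021717784 toolx yaw vs stage -1.5689186962711368 F(stage) [-5.33516958 -0.04488864] 2.0695674156037542 grip 0.0010461629200201876
tool delta cm [-0.24495025 -0.07537537 -0.24638935]
```

View pics/d2.png

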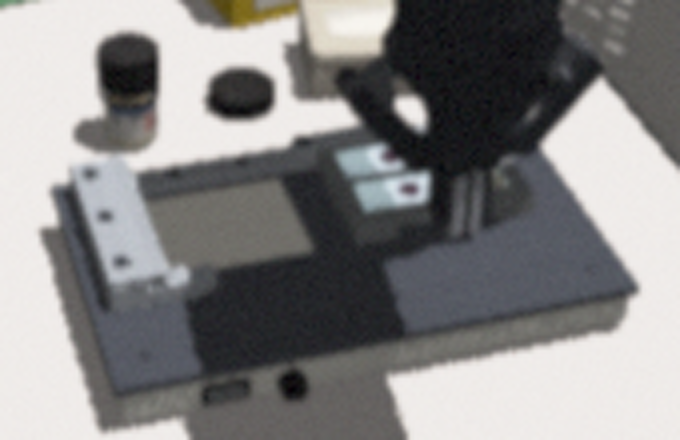

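The carrier (400,180) looks square on the rail, with its near-left corner at (365,240). Next I drag left with a light preload.

Request:
{"api": "servo_tool", "payload": {"deltas": [[[-0.4, -0.1, -0.1], 0, 0], [[-0.5, -0.1, -0.1], 0, 0], [[-0.5, -0.1, 0], 0, 0], [[-0.5, -0.1, 0], 0, 0], [[-0.5, -0.1, 0], 0, 0], [[-0.5, -0.1, 0], 0, 0]]}}

```text
clock: 4.08
position: [0.5114, -0.2395, 0.0316]
ee_rot: [-0.561, 0.828, 0.013, -0.008]
ft_force: [-6.7, 1.0, 1.9]
grip_width: -0.003
```

```bash
python3 -c "
from h import *
where(-.014,.06,.035)"
```

```text
t 4.0833 stage mm [-14.81223707 -30.64503277] z 31.596155585611367 toolx yaw vs stage -1.5729883363146773 F(stage) [-6.63122843 -1.57847498] 1.9294648964446743 grip -0.0026149943561562866
tool delta cm [-9.06531227 -0.05162055 -0.32423351]
```

Request:
{"api": "servo_tool", "payload": {"deltas": [[[-0.5, -0.1, -0.2], 0, 0], [[-0.5, -0.1, -0.1], 0, 0], [[-0.5, -0.1, -0.05], 0, 0], [[-0.5, -0.1, -0.05], 0, 0], [[-0.5, -0.1, -0.05], 0, 0], [[-0.5, -0.1, -0.05], 0, 0], [[-0.5, -0.1, -0.05], 0, 0]]}}

```text
clock: 4.67
position: [0.5249, -0.2061, 0.0339]
ee_rot: [-0.56, 0.828, 0.019, -0.013]
ft_force: [-6.2, 0.6, 0.3]
grip_width: -0.0
```

```bash
python3 -c "
from h import *
where(-.014,.06,.035)
p,d=snap('scene','s3')"
```

```text
t 4.6667 stage mm [-14.58679353   5.39032267] z 33.91342940538489 toolx yaw vs stage -1.5740610025356867 F(stage) [-5.93827041 -1.75048749] 0.26533062796755313 grip -0.00018950724642136208
tool delta cm [-5.46104795 -0.03553306 -0.11450295]
```

Request:
{"api": "servo_tool", "payload": {"deltas": [[[-0.5, -0.1, -0.05], 0, 0], [[-0.5, -0.1, -0.05], 0, 0], [[-0.5, -0.1, 0], 0, 0], [[-0.5, -0.1, 0], 0, 0], [[-0.5, -0.1, 0], 0, 0], [[-0.5, -0.1, 0], 0, 0]]}}

```text
clock: 5.22
position: [0.5365, -0.1763, 0.032]
ee_rot: [-0.56, 0.828, 0.025, -0.018]
ft_force: [-7.0, 1.2, 0.6]
grip_width: 0.003
```

```bash
python3 -c "
from h import *
where(-.014,.06,.035)
p,d=snap('scene','s4');cv2.imwrite('pics/d4.png',cv2.resize(p[180:290,210:380],None,fx=4,fy=4,interpolation=2))"
```

```text
t 5.2167 stage mm [-14.80821167  37.35421888] z 32.03434578898351 toolx yaw vs stage -1.5736570459779289 F(stage) [-6.9555537  -1.44629774] 0.5527846311192384 grip 0.0033687513680928905
tool delta cm [-2.26392751 -0.05552517 -0.30715847]
```

View pics/d4.png

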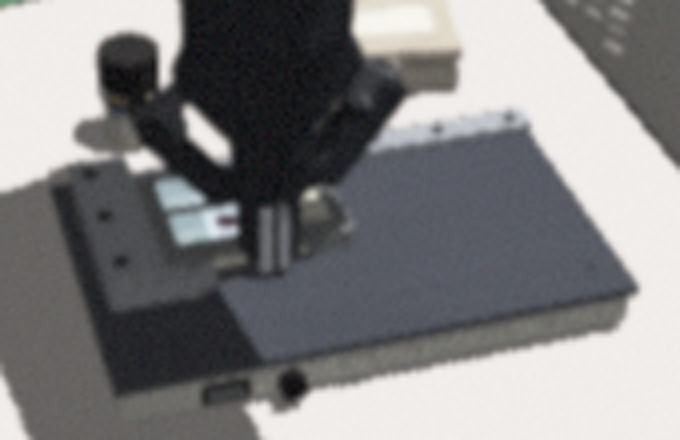

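The carrier is entering the pocket, with its left end at about (160,215) and still along the rail. I keep going to the stop.

Request:
{"api": "servo_tool", "payload": {"deltas": [[[-0.5, -0.1, -0.2], 0, 0], [[-0.5, -0.1, -0.05], 0, 0], [[-0.4, -0.1, -0.05], 0, 0], [[-0.3, -0.1, -0.05], 0, 0], [[-0.3, -0.1, 0], 0, 0]]}}

```text
clock: 5.68
position: [0.5443, -0.157, 0.0333]
ee_rot: [-0.561, 0.827, 0.029, -0.023]
ft_force: [-12.5, -10.6, 8.0]
grip_width: -0.001
```

```bash
python3 -c "
from h import *
where(-.014,.06,.035)"
```

```text
t 5.6833 stage mm [-14.66655664  58.18674818] z 33.30273953457262 toolx yaw vs stage -1.5726621498312183 F(stage) [ -7.71875185 -14.46711972] 7.962642251038774 grip -0.0007064093055398418
tool delta cm [-0.1803351  -0.05354564 -0.17533068]
```

Request:
{"api": "servo_tool", "payload": {"deltas": [[[-0.25, -0.1, 0], 0, 0], [[-0.25, -0.1, 0], 0, 0], [[0.3, 0, 0], 0, 0], [[0.1, 0.6, 0], 0, 0], [[0, 1.2, 0], 0, 0], [[0, 1.2, -0.5], 0, 0], [[0, 0.5, -2.5], 0, 0], [[0, 0, -3], 0, 0], [[0, 0, -3], 0, 0], [[2, 1, -2], 0, 0], [[3, 1.5, 0], 0, 0], [[3, 1.5, 0], 0, 0]]}}

```text
clock: 6.68
position: [0.4571, -0.2008, 0.1568]
ee_rot: [-0.565, 0.824, 0.025, -0.022]
ft_force: [-0.4, -0.2, -0.5]
grip_width: -0.001
```

```bash
python3 -c "
from h import *
where(.1,-.075,.16)
p,d=snap('scene','s5');p,d=snap('top','t5');cv2.imwrite('pics/c5.png',cv2.resize(p[150:330,165:365],None,fx=4,fy=4,interpolation=2)[:600])"
```

```text
t 6.6833 stage mm [-79.5668969  -14.61881175] z 156.80018230397292 toolx yaw vs stage -1.5614019183183667 F(stage) [-0.30780094 -0.37123012] -0.5102081681330807 grip -0.0012425458565318165
tool delta cm [  6.20869189 -17.84233506  -1.4516186 ]
```

View pics/c5.png

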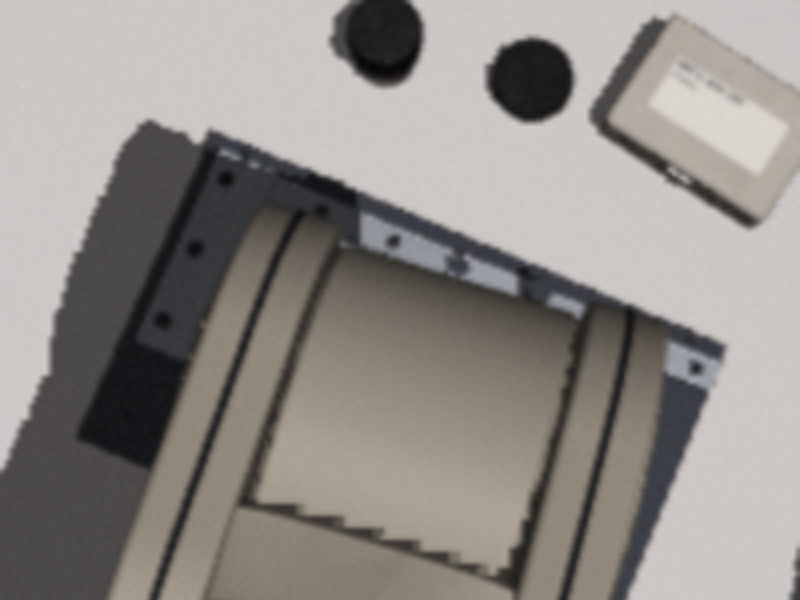

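```bash
python3 -c "
from h import *
p=cv2.imread('pics/s5.png');cv2.imwrite('pics/d5.png',cv2.resize(p[190:280,210:350],None,fx=5,fy=5,interpolation=2))"
```

```text
(no output)
```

View pics/d5.png

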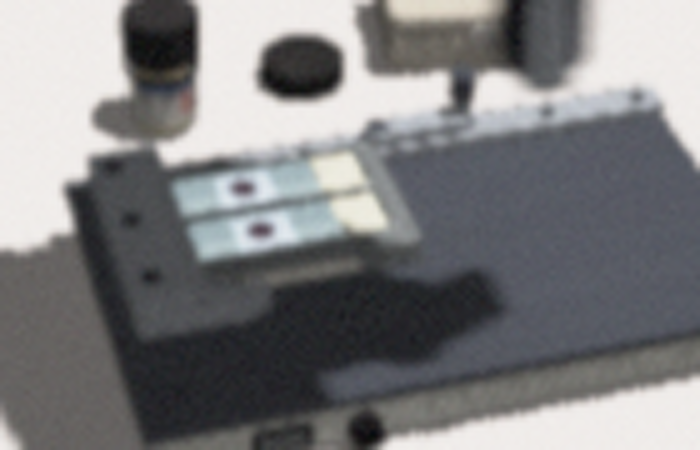

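Request:
{"api": "servo_tool", "payload": {"deltas": [[[0.3, -2, 0], 0, 0], [[0.4, -3, 0], 0, 0], [[0.4, -3, 0], 0, 0], [[0.4, -3, 0], 0, 0], [[0.4, -3, 0], 0, 0], [[0.3, -2, 0], 0, 0], [[0.1, -0.5, 0], 0, 0], [[0, 0, 1], 0, 0]]}}

```text
clock: 7.45
position: [0.6093, -0.2885, 0.1405]
ee_rot: [-0.562, 0.827, 0.018, -0.017]
ft_force: [-0.2, 0.0, 1.0]
grip_width: 0.001
```

```bash
python3 -c "
from h import *
where(.09,-.038,.047)
f=lambda u,v,z:stg(crop2w('scene',u,v,z,210,190,5))*1000
print(f(365,145,.042),f(422,240,.042),f(462,72,.063))"
```

```text
t 7.45 stage mm [ 94.19780004 -40.1240226 ] z 140.4654194844373 toolx yaw vs stage -1.5701404041481337 F(stage) [-0.14610915 -0.05608816] 0.9637251462443589 grip 0.0006244960823241198
tool delta cm [-0.29075392 -0.0344606   9.3537934 ]
[47.13915044  6.25615385] [-15.59943961   3.51581052] [ 56.41770998 -36.92333312]
```

The carrier's right end measures y ≈ 5 mm, against 6 expected at home. The scene view's x bias is the same for carrier and post, so it doesn't matter here. I descend behind the post.

Request:
{"api": "servo_tool", "payload": {"deltas": [[[-0.2, 0, 2.5], 0, 0], [[0, 0, 2.5], 0, 0], [[0, 0, 2], 0, 0], [[0, 0, 1.2], 0, 0], [[0, 0, 0.3], 0, 0]]}}

```text
clock: 7.87
position: [0.6052, -0.2811, 0.05]
ee_rot: [-0.563, 0.826, 0.018, -0.015]
ft_force: [-1.1, 0.9, 0.3]
grip_width: 0.002
```

```bash
python3 -c "
from h import *
where(.078,-.038,.048)
p,d=snap('scene','s6');cv2.imwrite('pics/d6.png',cv2.resize(p[180:280,210:370],None,fx=4,fy=4,interpolation=2))"
```

```text
t 7.8667 stage mm [ 87.64734779 -34.69822338] z 49.99535284644166 toolx yaw vs stage -1.567483890094776 F(stage) [-1.30964474  0.40707098] 0.25725098394020174 grip 0.0024950030654156807
tool delta cm [0.32589413 0.95551448 0.24562147]
```

View pics/d6.png

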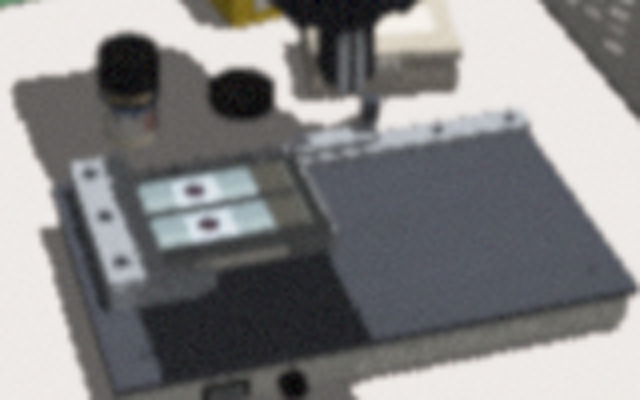

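The fingers (350,65) are behind the post (370,105), and the carrier looks home under the lip. Next I push the post towards the robot.

Request:
{"api": "servo_tool", "payload": {"deltas": [[[0.4, 0.3, 0.2], 0, 0], [[0, 0.5, 0], 0, 0], [[0, 0.5, 0], 0, 0], [[0, 0.5, 0], 0, 0], [[0, 0.5, 0], 0, 0], [[0, 0.4, 0], 0, 0]]}}

```text
clock: 8.42
position: [0.5791, -0.2752, 0.0546]
ee_rot: [-0.563, 0.826, 0.014, -0.013]
ft_force: [1.7, 0.3, -0.9]
grip_width: -0.001
```

```bash
python3 -c "
from h import *
where(.0475,-.038,.048)"
```

```text
t 8.4167 stage mm [ 61.20739145 -38.90174882] z 54.64402101421913 toolx yaw vs stage -1.5677237876474266 F(stage) [1.48227544 0.94865993] -0.9348736905842905 grip -0.0009918290965447887
tool delta cm [-0.09794449  1.34475447  0.71451365]
```

Request:
{"api": "servo_tool", "payload": {"deltas": [[[0, 0.35, 0.5], 0, 0], [[0, 0.5, 0.3], 0, 0], [[0, 0.45, 0.1], 0, 0]]}}

```text
clock: 8.67
position: [0.5672, -0.2702, 0.0477]
ee_rot: [-0.563, 0.826, 0.012, -0.011]
ft_force: [1.7, -0.6, -0.2]
grip_width: 0.001
```

```bash
python3 -c "
from h import *
where(.0475,-.054,.048)
p,d=snap('scene','s7');cv2.imwrite('pics/d7.png',cv2.resize(p[180:280,210:370],None,fx=4,fy=4,interpolation=2))"
```

```text
t 8.6667 stage mm [ 48.31498155 -38.6129949 ] z 47.74208383089228 toolx yaw vs stage -1.567614151998191 F(stage) [1.82935638 0.0845469 ] -0.19984448565072432 grip 0.0012672759220297806
tool delta cm [ 1.53854632  0.08692266 -0.0150358 ]
```

View pics/d7.png

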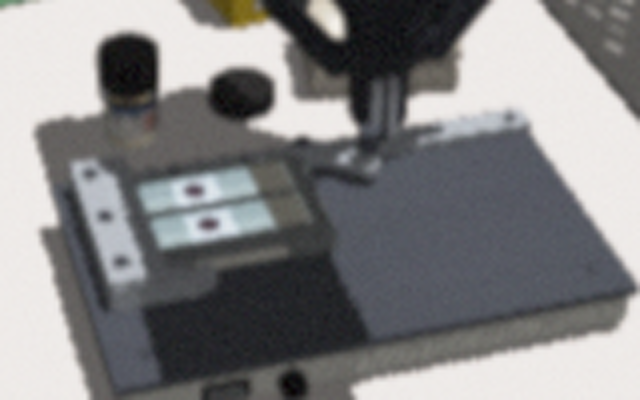

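The keeper is about halfway over, with its arm pointing to (370,170). Next I go round to its right side and push left.

Request:
{"api": "servo_tool", "payload": {"deltas": [[[0.8, -0.1, 0], 0, 0], [[0.8, 0, 0], 0, 0], [[0, 0.8, 0.1], 0, 0], [[0, 0.8, 0.1], 0, 0], [[0, 0.3, 0], 0, 0]]}}

```text
clock: 9.13
position: [0.5396, -0.2799, 0.0447]
ee_rot: [-0.563, 0.827, 0.014, -0.013]
ft_force: [0.4, 0.3, 1.0]
grip_width: -0.0
```

```bash
python3 -c "
from h import *
where(.028,-.0215,.048)"
```

```text
t 9.1333 stage mm [ 26.22384369 -57.80013107] z 44.66276295738267 toolx yaw vs stage -1.5687828795668344 F(stage) [0.21048225 0.45967335] 0.9557414618704612 grip -0.0004057578713319206
tool delta cm [-3.62757739 -0.1713986  -0.36224138]
```

Request:
{"api": "servo_tool", "payload": {"deltas": [[[-0.5, 0, -0.3], 0, 0], [[-0.5, 0, -0.1], 0, 0], [[-0.5, 0, 0], 0, 0], [[-0.5, 0, 0], 0, 0], [[-0.5, 0, 0], 0, 0], [[-0.4, 0, 0], 0, 0]]}}

```text
clock: 9.63
position: [0.5394, -0.2579, 0.048]
ee_rot: [-0.559, 0.828, 0.017, -0.024]
ft_force: [-9.3, -3.4, 7.7]
grip_width: -0.0
```

```bash
python3 -c "
from h import *
where(.028,-.0215,.048)"
```

```text
t 9.6333 stage mm [ 17.95109486 -37.46732883] z 48.01560242901994 toolx yaw vs stage -1.5758895915857951 F(stage) [-7.38367861 -6.63363928] 7.729296104016995 grip -0.00035303635306267213
tool delta cm [-1.60153402 -0.99359132 -0.0850198 ]
```

The fingers slid off to the side: the post is farther back than I assumed, and the push ran radially. I back off and push again with the fingers centred on it.

Request:
{"api": "servo_tool", "payload": {"deltas": [[[0.8, 0, 0], 0, 0], [[0.9, 0, 0], 0, 0], [[0, -0.8, 0], 0, 0], [[0, -0.9, 0], 0, 0], [[0, -0.2, 0], 0, 0]]}}

```text
clock: 10.05
position: [0.5528, -0.2806, 0.0482]
ee_rot: [-0.56, 0.828, 0.016, -0.023]
ft_force: [-1.0, 0.5, 0.4]
grip_width: -0.004
```

```bash
python3 -c "
from h import *
where(.038,-.050,.048)
p,d=snap('scene','s8');cv2.imwrite('pics/d8.png',cv2.resize(p[190:260,260:360],None,fx=7,fy=7,interpolation=2))"
```

```text
t 10.05 stage mm [ 38.80988446 -53.57091071] z 48.15957879211506 toolx yaw vs stage -1.5738945347147149 F(stage) [-1.08505023  0.08893543] 0.3981910556877183 grip -0.004467501965345839
tool delta cm [-0.35708689  0.08151415  0.01312292]
```

View pics/d8.png

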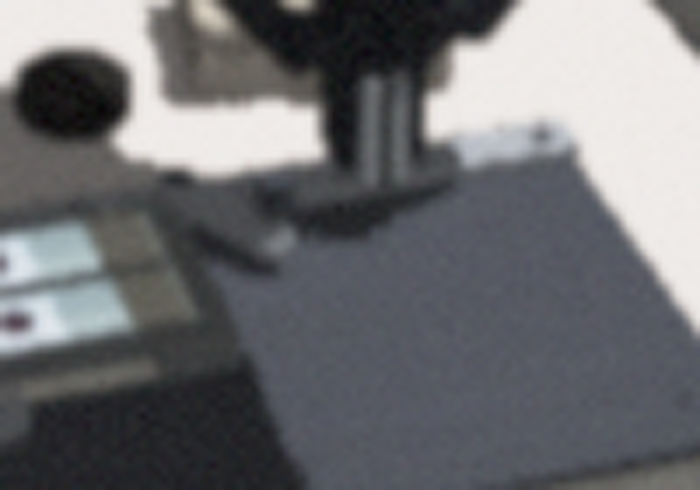

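```bash
python3 -c "
from h import *
f=lambda u,v,z:stg(crop2w('scene',u,v,z,260,190,7))*1000
print(f(285,250,.042),f(180,178,.043),f(275,190,.063))"
```

```text
[ 16.93860939 -20.41808051] [55.91422981 -2.13518206] [ 17.69836762 -16.78980628]
```

Request:
{"api": "servo_tool", "payload": {"deltas": [[[-0.3, 0.6, 0], 0, 0], [[-0.4, 0.5, 0], 0, 0], [[-0.4, 0, 0], 0, 0], [[-0.4, 0, 0], 0, 0]]}}

```text
clock: 10.43
position: [0.5473, -0.2606, 0.0479]
ee_rot: [-0.56, 0.828, 0.017, -0.023]
ft_force: [-3.0, -3.2, -0.1]
grip_width: -0.0
```

```bash
python3 -c "
from h import *
where(.026,-.0215,.049)"
```

```text
t 10.4333 stage mm [ 26.29345916 -36.98589329] z 47.91467659347314 toolx yaw vs stage -1.5740373872689981 F(stage) [-1.64599412 -4.05231621] -0.12585530291322977 grip -8.445104222749297e-05
tool delta cm [-1.54607236  0.04178591 -0.13668775]
```

Now there is face contact, with the force mainly along -y. I continue.

Request:
{"api": "servo_tool", "payload": {"deltas": [[[-0.4, 0, -0.05], 0, 0], [[-0.4, 0, 0], 0, 0], [[-0.4, 0, 0], 0, 0], [[-0.4, 0, 0], 0, 0]]}}

```text
clock: 10.77
position: [0.5519, -0.2446, 0.0479]
ee_rot: [-0.56, 0.828, 0.017, -0.025]
ft_force: [-3.3, -6.8, 1.3]
grip_width: -0.0
```

```bash
python3 -c "
from h import *
where(.026,-.0215,.049)"
```

```text
t 10.7667 stage mm [ 24.66471294 -20.41438845] z 47.89391582972752 toolx yaw vs stage -1.5741208235675417 F(stage) [-0.56244367 -7.57910468] 1.2536386520476528 grip -0.0002868852459217591
tool delta cm [ 0.11049926 -0.12758132 -0.11559664]
```

Request:
{"api": "servo_tool", "payload": {"deltas": [[[-0.4, 0, 0], 0, 0], [[-0.4, 0, 0], 0, 0], [[-0.4, 0, 0], 0, 0]]}}

```text
clock: 11.02
position: [0.5519, -0.2442, 0.0479]
ee_rot: [-0.557, 0.83, 0.013, -0.031]
ft_force: [-7.6, -11.0, 2.9]
grip_width: 0.005
```

```bash
python3 -c "
from h import *
where(.026,-.0215,.049)"
```

```text
t 11.0167 stage mm [ 24.55361584 -20.09412621] z 47.9305542421591 toolx yaw vs stage -1.5817122434394866 F(stage) [ -3.05739275 -12.99593587] 2.887968330491017 grip 0.004839427548642437
tool delta cm [ 0.14288275 -0.14010612 -0.1098955 ]
```

That is the hard stop (-20.1 mm, 13 N). I retreat and look.

Request:
{"api": "servo_tool", "payload": {"deltas": [[[0.8, 0, 0], 0, 0], [[1.5, 0, 0], 0, 0], [[0.5, 0, -2], 0, 0], [[0, 0, -3.5], 0, 0], [[0, 0, -3.5], 0, 0], [[0, 0, -3.5], 0, 0], [[1, 3, -2], 0, 0], [[1.5, 3.5, -1], 0, 0], [[2, 3.5, 0], 0, 0], [[2.5, 3, 0], 0, 0], [[3.5, 1, 0], 0, 0], [[3.5, 1, 0], 0, 0]]}}

```text
clock: 12.02
position: [0.3608, -0.3402, 0.2249]
ee_rot: [-0.563, 0.826, 0.012, -0.024]
ft_force: [1.0, -2.1, 0.3]
grip_width: 0.0
```

Request:
{"api": "servo_tool", "payload": {"deltas": [[[3.8, 1, 0], 0, 0], [[3.8, 1, 0], 0, 0], [[3.8, 1, 0], 0, 0], [[3.8, 1, 0], 0, 0], [[3.8, 1, 0], 0, 0], [[2, 0.5, 0], 0, 0], [[0, 0, 0], 0, 0], [[0, 0, 0], 0, 0]]}}

```text
clock: 12.68
position: [0.2182, -0.5311, 0.2375]
ee_rot: [-0.561, 0.828, 0.006, -0.023]
ft_force: [1.2, 0.9, 1.2]
grip_width: -0.001
```

```bash
python3 -c "
from h import *
where()
p,d=snap('top','t9');cv2.imwrite('pics/c9.png',cv2.resize(p[140:320,175:375],None,fx=4,fy=4,interpolation=2)[:600])"
```

```text
t 12.6833 stage mm [-179.96680096 -409.71573281] z 237.47913380066743 toolx yaw vs stage -1.5732500365037536 F(stage) [0.76386502 1.29811685] 1.1681445392466514 grip -0.0012241900920824116
```

The picture limit is reached, so I check from the depth and colour data in numbers.

Run:
```python
from h import *
def cloud(n,f):
    d=np.load(f'pics/{f}.npz')['d'];c=eyes.calibration(n);R=cv2.Rodrigues(c['rvec'])[0]
    v,u=np.mgrid[:420,:560];P=np.stack([(u-c['cx'])/c['fx']*d,(v-c['cy'])/c['fy']*d,d],-1)
    W=((P-c['tvec'].ravel())@R)[d>0];c,s=np.cos(TH),np.sin(TH);D=W[:,:2]-ORG
    return np.c_[c*D[:,0]+s*D[:,1],-s*D[:,0]+c*D[:,1],W[:,2]]*1000
for f in('t0','t9'):
    C=cloud('top',f);I=(abs(C[:,0])<75)&(abs(C[:,1])<125)
    m=I&(C[:,2]>53)&(C[:,2]<75);print(f,'post',m.sum(),C[m].mean(0))
    print('top z',np.median(C[I&(C[:,1]<-90)&(C[:,0]<30),2]))
    m=I&(abs(C[:,0])<75)&(C[:,2]>37)&(C[:,2]<53)
    H=np.zeros((15,25),int);np.add.at(H,(((75-C[m,0])//10).astype(int),((125-C[m,1])//10).astype(int)),1);print(H)
    for n,(x,y) in dict(oil=(140,68),cap=(156,1),box=(165,-82)).items():
        q=(np.hypot(C[:,0]-x,C[:,1]-y)<(60 if n=='box' else 28))&(C[:,2]>8);print(n,q.sum(),C[q].mean(0))
p=cv2.imread('pics/t9.png')
G=np.full((1,1,3),0)
# rectify plane z=42mm into stage frame, 1 px = 2 mm; print darkness profiles along y at carrier x
def samp(x,y,z,im):
    c,s=np.cos(TH),np.sin(TH);w=np.array([ORG[0]+c*x-s*y,ORG[1]+s*x+c*y,z]);k=eyes.calibration('top')
    q=cv2.projectPoints(w[None],np.array(k['rvec']),np.array(k['tvec']),np.array([[k['fx'],0,k['cx']],[0,k['fy'],k['cy']],[0,0,1]]),None)[0].ravel()
    return int(cv2.getRectSubPix(im,(1,1),tuple(map(float,q))).mean())
for x in(.045,.03,.02,.0,-.008):print('x',x,[(y,samp(x,y/1e3,.042,p)) for y in range(-14,22,2)])
for y in(.02,.05,.08):print('y',y,[(x,samp(x/1e3,y,.042,p)) for x in list(range(-24,-4,2))+list(range(44,64,2))])
```

```text
t0 post 36 [ 57.2808836  -29.08663392  60.735161  ]
top z 29.67510976430946
[[ 0  1  1  2  0  0  0  0  0  0  0  0  0  0  2  0  0  0  0  0  0  0  0  0
   0]
 [ 5 30 33 26  5  4 11  2  4  5  6  3 27 29 29 25  5  6  2  9  8  2  4  7
   1]
 [ 5 32 29 25  4  4  5  0  0  0  3  3  9 11  8 11  3  1  2  2  3  4  2  2
   2]
 [ 4 33 34 22  0  0  0  0  0  0  0  0  0  0  0  0  0  0  0  0  0  0  0  0
   0]
 [ 4 30 31 24  0  0  0  0  0  0  0  0  0  0  0  0  0  0  5 12 19 15  0  0
   0]
 [ 5 32 32 21  0  0  0  0  0  0  0  0  1  7 15 16 22 29 25 27 26 27  0  0
   0]
 [ 6 32 31 23  0  0  0  0  0  0  0  0 11 31 24 26 26 28 27 30 31 33  2  0
   0]
 [ 3 34 31 24  0  0  0  0  0  0  0  0  4 30 25 28 25 28 27 25 27 30  6  0
   0]
 [ 5 33 34 20  0  0  0  0  0  0  0  0  1 30 25 28 27 27 27 29 27 31 13  0
   0]
 [ 3 33 33 35 26 22  0  0  0  0  0  0  0 25 26 28 31 31 27 24 27 32 20  0
   0]
 [ 1  8  7  9  7  2  0  0  0  0  0  0  0 20 30 31 19 15 15  8 17 26 15  0
   0]
 [ 0  0  0  0  0  0  0  0  0  0  0  0  0 12 34 24  0  0  0  0  0  0  0  0
   0]
 [ 0  0  0  0  0  0  0  0  0  0  0  0  0  2  3  0  0  0  0  0  0
[... 2714 characters left out ...]
0, 108)]
y 0.02 [(-24, 59), (-22, 59), (-20, 58), (-18, 58), (-16, 57), (-14, 55), (-12, 81), (-10, 104), (-8, 108), (-6, 109), (44, 186), (46, 184), (48, 172), (50, 120), (52, 121), (54, 140), (56, 145), (58, 145), (60, 143), (62, 141)]
y 0.05 [(-24, 59), (-22, 60), (-20, 59), (-18, 58), (-16, 58), (-14, 61), (-12, 97), (-10, 176), (-8, 212), (-6, 193), (44, 164), (46, 151), (48, 123), (50, 99), (52, 111), (54, 139), (56, 145), (58, 145), (60, 144), (62, 142)]
y 0.08 [(-24, 160), (-22, 161), (-20, 156), (-18, 145), (-16, 127), (-14, 89), (-12, 102), (-10, 107), (-8, 115), (-6, 116), (44, 152), (46, 138), (48, 118), (50, 102), (52, 133), (54, 145), (56, 144), (58, 145), (60, 144), (62, 144)]
```

```bash
python3 -c "
from h import *
print(order.hand_in())"
```

```text
the job is handed in; nothing more can be done
None
```

The carrier is home in the corner pocket, with the keeper swung across behind it, and I handed the job in at about 12.7 s. The hand-in gives no verdict. I pushed the carrier flat to the rail with shut fingertips in its notch and dragged it left along the rail to the stop. Then I pushed the keeper's post towards the robot and round to the left, up to its hard stop.

Last checks, with the arm well clear and touching nothing:
- **Carrier:** its near edge lies at stage x ≈ -12 mm and its far edge at the rail. Its right end is at y ≈ 5.5–6 mm over its whole width, where 6 is fully home.
- **Keeper:** the arm covers y ≈ -7 to +3.5 mm, so it stands square across the track.
- **Bystanders:** the bottle, cap and slide box moved less than 0.1 mm.

Some readings failed or disagreed:
- **First keeper push:** the first leftward push on the post slid off sideways. I backed off and repeated it centred on the post.
- **Scene camera:** it read about 4 mm low in stage x, so I used the top camera for the final check.
- **Depth of the post:** the post's position from depth was a few mm off in y. I judged the keeper by the arm's edges instead.
- **Last picture:** the viewer's limit of 12 was used up, so the final check was by numbers only.

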